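Push the source carrier round the L-slot to the detector

ROBOT

A 6-joint arm with a two-finger parallel gripper is mounted at the origin on the work surface. World frame = base frame: x ahead of the robot, y to its left, z up, the work surface at z = 0. Lengths are in m, angles in degrees, forces in N, time in s.
With the tool pointing down it reaches from about 0.3 to 0.95 m from the base axis. Payload 3.1 kg.
Tool frame: the origin (TCP) lies midway between the tips of the shut fingers; the grasp point (between the pads) lies 19 mm behind it; x points along the fingers, z is the direction in which the jaws open and shut, and the axes are right-handed (so a half turn about x gives the same grasp; the last joint's range is limited). The gripper opens to 85 mm and grips with 20 to 120 N. Pads are 22 mm wide; open, the fingers measure 114 mm over their backs; the gripper's body (76 mm by 85 mm) begins 54 mm behind the grasp point. The pads swing forward as they close: fully open they stand 13 mm farther back than shut.
Start: joints at [-74.295, 17.653, 93.61, -0, 68.738, -3.994], TCP at [0.211, -0.588, 0.231] pointing down, gripper open.
Joint ranges: [-175.34, 175.34], [-45.06, 112.39], [2.9, 150.54], [-68.45, 248.45], [3.09, 151.38], [-168.51, 168.51]. Speed limits (degrees/s): [159.86, 159.86, 180, 180, 180, 180].

INTERFACE

Orientations are given as [roll, pitch, yaw] about the fixed x, y, z axes, in that order (R = Rz(yaw) Ry(pitch) Rx(roll)).
In Python, from bench import state, imaging, order gives the robot as it stands.
- The arm moves only by the shell command python3 -m pendant 'ROWS' [FORCE]. ROWS is JSON, a list of rows, each a list of 3 entries, a list of its own where there are three numbers: the shift along the tool's x, y, z in m, then the turn, a rotation vector about the tool's x, y, z in rad, then the gripper command: -1 is shut, 1 is fully open, values between are in proportion. A call has 1 to 10 rows; each row shifts and turns the pose as measured when the row begins, along the tool's axes as they then stand; what a row does not reach is not made up. A row lasts 1/8 s, in which the tool goes at most 62.5 mm and 10.7 degrees, less where a joint would pass 70% of its speed; a pose out of reach is approached as far as the arm can. A call with a gripper value outside its range is refused whole. The fingers move at their own pace and stop on an object; FORCE is the grip in N (left out, the last holds). Time passes only in rows, so rows that do not move let the fingers close. It gives the time, the measured TCP pose, the force and the opening at its end, in the units of the state.
- state(): the state, without advancing time (a new reading comes with each control period).
- imaging.snapshot(name): name is "scene" or "side" or "wrist"; returns a dict with "image" (400x640x3 uint8, blue, green, red), "mtx" (3x3 intrinsics, pixels), "rvec" (rotation vector, rad) and "tvec" (3), from world to camera coordinates, as OpenCV has them. Camera axes: x right, y down, z forward; pixel columns grow to the right and rows downward; lengths in m; the calibration is good to about 2 mm. The wrist camera is an equidistant fisheye: a pixel r from the principal point sees the ray r / f radians off the axis. A picture is of the moment at which its call begins. There is no depth.
- order.close_job(): hands the job in, once; it reports no verdict.
The state is a dict: "clock": time; "joint_positions": joint angles; "dq": joint speeds; "effort": joint torques, N m; "position": TCP position; "orientation": TCP orientation; "ft_force": force on the tool from outside, world axes, zero at the start; "torque": the same for the moment, N m; "opening": finger opening in m.
Only numpy, scipy, OpenCV 4.12 (cv2) and the standard library are available. Lean on these libraries where they do the work, as an engineer would, in place of code of your own. Each camera call takes 0.05 s, during which the arm holds its last target.

TASK

With the fingertips, push the brass source carrier along the L-shaped slot of the white plate: along the first leg to the corner, round it, and on to the far end of the second leg, right in front of the detector tube. Push it gently, without gripping it, and never lift or tip it: its pin must stay in the slot. Leave everything else where it stands, and finish with the hand clear.

Things in the scene. Friction and masses are not known exactly. Their poses are not given: they have to be found in the camera images.
- bench_plate: fixed white plate 210 x 280 mm (x -110..100, y -110..170 mm in its frame), screwed down, flat top 25 mm above the bench. Origin at bench level; x runs along the slot's first leg (roughly away from the robot), y along its second leg (to the left), z up. The L-shaped slot, seen black, is 18 mm wide, 13 mm deep; its first leg's centre line is y = -50 mm, from x = -70 to 55 mm
- slot_corner (a point): point on the plate's top over the slot's corner, plate x 55, y -50 mm: carrier centre at the turn. The 12 mm pin has 3 mm of play every way in the 18 mm slot; the wall that ends the first leg is also the far wall of the second
- slot_end (a point): point on the plate's top, plate x 55, y 50 mm: the carrier's centre when its pin touches the end wall of the second leg. The second leg's centre line runs from the corner along plate +y to here; the detector is just beyond
- shield (a point): centre of the top of the fixed grey shield block in the inside of the L: 60 mm along plate x, 28 mm along y, 34 mm above the plate; it spans plate x -55..5, y 12..40 mm
- detector (a point): centre of the blue collar's front face at the near end of the fixed steel detector tube, 27 mm across the collar, which lies along plate y at x 55 mm, from y 87 to 180 mm, its highest point 30 mm above the plate
- carrier: loose source carrier: brass disc 48 mm across, 18 mm tall, with a 24 mm yellow cap (28 mm tall overall), about 0.25 kg; slides at 0.5 to 3 N. Origin at the centre of the disc's underside, level with the plate's top. A 12 mm pin sticks down 10 mm into the slot, unfastened: lifting draws it out. It starts in the first leg; how it is turned about its upright axis does not matter
- absorber: loose aluminium disc 34 mm across, 6 mm thick, with a black 12 mm knob (22 mm tall overall), standing on the plate's left part, near side; a bystander; origin under its centre
- dish: loose shallow blue ceramic bowl, 84 mm across, 28 mm tall, on the bench; a bystander; origin under its centre
- beaker: loose blue plastic beaker, 68 mm across, 85 mm tall; a bystander; origin under its centre
- weight: loose brass weight, 42 mm across, 50 mm tall; a bystander; origin under its centre
- coil_block: loose white block 50 x 95 x 30 mm with a wire coil on top (about 62 mm tall); a bystander; origin under its centre
- screwdriver: loose screwdriver lying on the bench, about 150 mm long; a bystander
- jar: loose clear jar 48 mm across, 75 mm tall; a bystander; origin under its centre

How it is judged (in metres and radians):
On the way, in this order (a step that is already met when the one before it is completed fails the run):
1. the carrier has been pushed to the corner of the slot (within 12 mm) (horizontal distance between carrier and slot_corner below 0.012 m and z of carrier in the frame of bench_plate below 0.03 m), for 0.05 s.
2. the carrier has reached the far end of the second leg (within 6.5 mm) (horizontal distance between carrier and slot_end below 0.0065 m and z of carrier in the frame of bench_plate below 0.03 m), for 0.1 s.
At the end, for the whole second after the job is handed in: The carrier rests flat on the plate, pin in the slot, its centre within 6.5 mm of the far end position, at rest (horizontal distance between carrier and slot_end below 0.0065 m and z of carrier in the frame of bench_plate between 0.022 and 0.028 m and angle between carrier's own z axis and vertical below 0.06 rad and linear speed of carrier below 0.01 m/s); the robot touches nothing.
It fails at once if the carrier is lifted (more than 6 mm off the plate) (z of carrier in the frame of bench_plate above 0.031 m).
It fails at once if the carrier is tipped by more than 15 degrees (angle between carrier's own z axis and vertical above 0.26 rad).
It fails at once if the carrier is gripped or pushed hard (more than 30 N) (contact force between the fingers and carrier above 30 N).
It fails at once if a bystander is moved by more than 15 mm (distance of any of absorber, dish, beaker, weight, coil_block, screwdriver, jar from where it was at the start of the episode above 0.015 m).
It also fails if it takes over 48 s, if anything falls off the work surface, if the arm or the gripper's body presses on something with over 40 N, if the wrist force passes 120 N, or if a joint passes its speed limit or range.

## Working session

There is one attempt and no reset: what is moved stays moved. The work goes in short steps, Python scripts to look and compute and a shell command to move; the robot and the scene stay as the last step left them, time stands still between calls to the robot, and variables do not carry over. Pictures are saved under pics/ and viewed, and the job is handed in when it is done.

```bash
ls; mkdir -p pics; python3 - <<'E'
from bench import state, imaging
import cv2
print(state())
for n in ("scene","side","wrist"):
    s=imaging.snapshot(n); cv2.imwrite(f"pics/{n}0.png",s["image"]); print(n,s["mtx"],s["rvec"],s["tvec"])
E
```

```text
pics
{'clock': 0.0, 'joint_positions': array([-7.42950851e+01,  1.77045529e+01,  9.36903962e+01,  7.22282401e-04,
        6.87381102e+01, -3.99527085e+00]), 'dq': array([-0.02803845, -0.01740969,  0.01988299,  0.12022159,  0.05160733,
       -0.03902514]), 'effort': array([-5.09519202e-05, -4.15255094e+01, -2.76665175e+01, -1.45009012e-04,
        1.02569960e-02,  4.95312847e-06]), 'position': array([ 0.2104202 , -0.58762894,  0.23003928]), 'orientation': array([175.7151469 ,  89.86693903, 105.41506995]), 'ft_force': array([ 0.41136014, -0.67889096, -0.14977463]), 'torque': array([-0.00057701, -0.01807244,  0.0235628 ]), 'opening': 0.08559714175664954}
scene [[364.87204171   0.         322.63128298]
 [  0.         364.87204171 198.80549988]
 [  0.           0.           1.        ]] [ 0.99737463  2.474956   -1.05975072] [ 0.35094525 -0.21484712  1.1660752 ]
side [[446.83623755   0.         315.08632692]
 [  0.         446.83623755 193.44893226]
 [  0.           0.           1.        ]] [ 0.19427204 -2.63569054  1.55960857] [0.49133225 0.11008171 1.18056657]
wrist [[309.70691629   0.         318.57463647]
 [  0.         309.70691629 201.6700176 ]
 [  0.           0.           1.        ]] [-2.36689164  1.66820563  0.24484751] [-0.62409459 -0.03717497  0.37933327]
```

View pics/scene0.png

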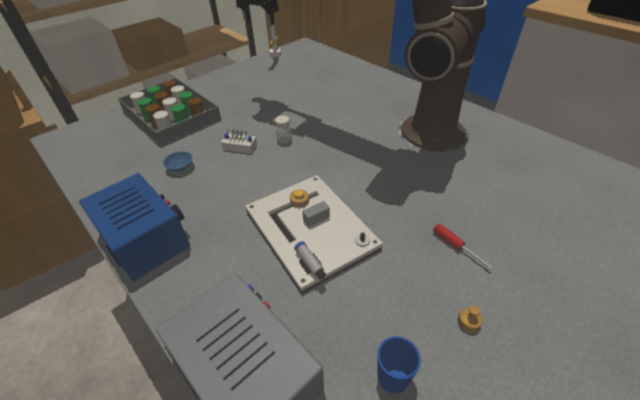

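View pics/side0.png

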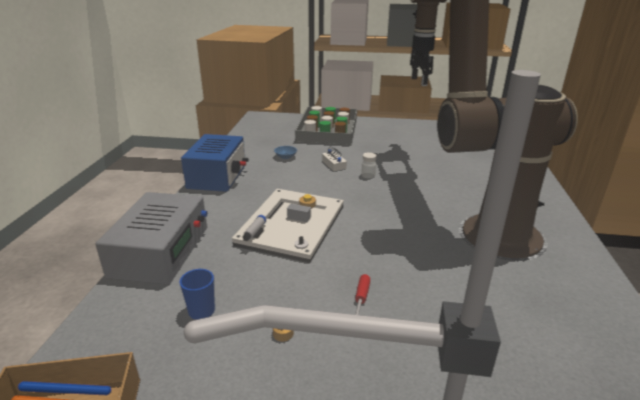

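View pics/wrist0.png

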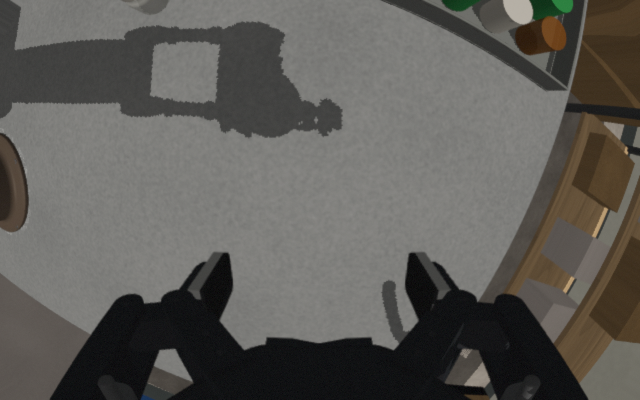

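The scene view shows the plate at about (313,232), carrier at (299,197) and absorber at (362,238). In the side view the plate is at (290,222) and the carrier at (307,200). Next I fit the plate outline in both views.

```bash
cat > h.py <<'E'
import numpy as np, cv2
from bench import state, imaging
def rays(s,uv,fish=False):
    uv=np.asarray(uv,float).reshape(-1,2);K=s["mtx"]
    x=(uv-[K[0,2],K[1,2]])/[K[0,0],K[1,1]]
    if fish:
        r=np.linalg.norm(x,axis=1)[:,None]+1e-12
        d=np.hstack([x/r*np.sin(r),np.cos(r)])
    else: d=np.hstack([x,np.ones((len(x),1))])
    R=cv2.Rodrigues(np.asarray(s["rvec"],float))[0]
    return -R.T@np.ravel(s["tvec"]), d@R
def onplane(s,uv,z,fish=False):
    c,d=rays(s,uv,fish); return c+d*((z-c[2])/d[:,2])[:,None]
def project(s,P,fish=False):
    R=cv2.Rodrigues(np.asarray(s["rvec"],float))[0]
    X=np.atleast_2d(P)@R.T+np.ravel(s["tvec"]);K=s["mtx"]
    if fish:
        rr=np.linalg.norm(X[:,:2],axis=1);t=np.arctan2(rr,X[:,2]);x=X[:,:2]/rr[:,None]*t[:,None]
    else: x=X[:,:2]/X[:,2:]
    return x*[K[0,0],K[1,1]]+[K[0,2],K[1,2]]
E
python3 - <<'E'
from h import *
for n,(u,v) in (("scene",(313,232)),("side",(290,222))):
    s=imaging.snapshot(n);im=s["image"]
    hsv=cv2.cvtColor(im,cv2.COLOR_BGR2HSV)
    print(n,im[v-20,u+20],hsv[v-20,u+20])
    m=((hsv[...,2]>150)).astype(np.uint8)
    roi=np.zeros_like(m);roi[v-60:v+60,u-75:u+75]=1;m*=roi
    cs,_=cv2.findContours(m,0,1);c=max(cs,key=cv2.contourArea);h=cv2.convexHull(c)
    q=cv2.approxPolyDP(h,6,True).reshape(-1,2);print(q, cv2.contourArea(h))
    w=onplane(s,q,0.025);print(w.round(4)); print(np.linalg.norm(w-np.roll(w,-1,0),axis=1))
    crop=im[v-65:v+65,u-85:u+85].copy();cv2.imwrite(f"pics/{n}1.png",cv2.resize(crop,None,fx=4.5,fy=4.5,interpolation=cv2.INTER_CUBIC))
E
```

```text
scene [170 183 189] [ 21  26 189]
[[317 175]
 [381 243]
 [300 286]
 [246 205]] 8105.0
[[ 0.4264 -0.0812  0.025 ]
 [ 0.4836  0.1911  0.025 ]
 [ 0.6858  0.1488  0.025 ]
 [ 0.6302 -0.1215  0.025 ]]
[0.27825531 0.206613   0.27593129 0.20777547]
side [ 81 132 169] [ 17 133 169]
[[232 236]
 [276 188]
 [343 200]
 [310 254]] 4492.0
[[ 0.6879  0.1444  0.025 ]
 [ 0.635  -0.1245  0.025 ]
 [ 0.427  -0.0812  0.025 ]
 [ 0.4809  0.1902  0.025 ]]
[0.27401169 0.21245875 0.27663333 0.21196852]
```

View pics/scene1.png

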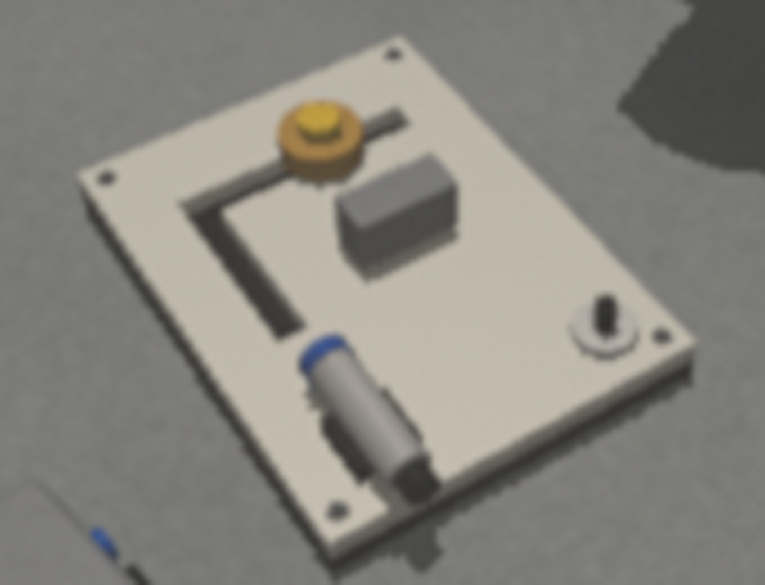

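View pics/side1.png

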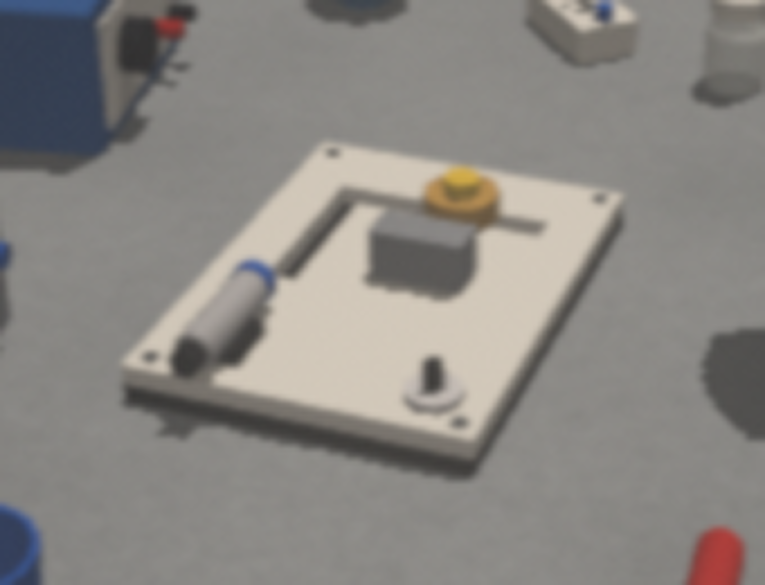

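The scene crop shows the L slot and carrier clearly, with no obstacle behind the carrier on either push. Next come the pose fit and the carrier position.

```bash
cat > plate.py <<'E'
from h import *
def fit(A,B):
    a=A-A.mean(0);b=B-B.mean(0)
    th=np.arctan2((a[:,0]*b[:,1]-a[:,1]*b[:,0]).sum(),(a*b).sum())
    R=np.array([[np.cos(th),-np.sin(th)],[np.sin(th),np.cos(th)]])
    return th,R,B.mean(0)-R@A.mean(0)
E
python3 - <<'E'
from plate import *
M=np.array([[-110,-110],[-110,170],[100,170],[100,-110]])/1000
sc=np.array([[.4264,-.0812],[.4836,.1911],[.6858,.1488],[.6302,-.1215]])
si=np.array([[.427,-.0812],[.4809,.1902],[.6879,.1444],[.635,-.1245]])
for n,B in (("sc",sc),("si",si),("avg",(sc+si)/2)):
    th,R,t=fit(M,B);print(n,np.degrees(th),t,((M@R.T+t-B)*1000).round(1).tolist())
np.savez("pose.npz",th=th,R=R,t=t)
from scipy.spatial.transform import Rotation as Ro
for n in("scene","side"):
    s=imaging.snapshot(n);hsv=cv2.cvtColor(s["image"],cv2.COLOR_BGR2HSV)
    u,v=(299,197) if n=="scene" else (307,200)
    for lab,lo,hi,z in(("brass+cap",(10,120,60),(35,255,255),0.045),):
        m=cv2.inRange(hsv,lo,hi);k=np.zeros_like(m);k[v-18:v+18,u-18:u+18]=255;m&=k
        ys,xs=np.nonzero(m);print(n,len(xs),xs.min(),xs.max(),ys.min(),ys.max())
        print(np.unique(hsv[ys,xs,0],return_counts=True))
    for (lab,lo,hi,z) in(("cap",(22,120,60),(35,255,255),0.053),("all",(8,120,60),(35,255,255),0.036)):
        m=cv2.inRange(hsv,lo,hi)&k;ys,xs=np.nonzero(m);w=onplane(s,[[xs.mean(),ys.mean()]],z)[0]
        print(n,lab,len(xs),xs.mean(),ys.mean(),w,"plate",(R.T@(w[:2]-t)*1000).round(1))
    for P in([-70,-50],[55,-50],[55,50],[55,59]):
        print(P,project(s,np.r_[R@(np.array(P)/1000)+t,.025])[0].round(1))
st=state();print(Ro.from_euler("xyz",st["orientation"],degrees=True).as_matrix().round(3))
print("corner/end",R@[.055,-.05]+t,R@[.055,.05]+t)
E
```

```text
sc -11.656151835566186 [0.55533575 0.00390848] [[-1.0, -0.4], [-1.6, 1.5], [1.8, 1.4], [0.8, -2.5]]
si -11.524239120755723 [0.55660573 0.00183088] [[-0.2, -2.8], [1.9, 0.2], [0.7, 4.0], [-2.4, -1.4]]
avg -11.590038262158608 [0.55597082 0.00286966] [[-0.6, -1.6], [0.1, 0.9], [1.2, 2.7], [-0.8, -2.0]]
scene 177 291 307 190 202
(array([18, 19, 20, 21, 22], dtype=uint8), array([91, 15,  8, 19, 44]))
scene cap 44 298.3863636363636 193.38636363636363 [ 0.52765739 -0.03761679  0.053     ] plate [-19.6 -45.3]
scene all 177 298.7853107344633 196.0 [ 0.52220878 -0.04419886  0.036     ] plate [-23.6 -52.9]
[-70, -50] [315.4 192.9]
[55, -50] [271.5 212.1]
[55, 50] [290.9 238.8]
[55, 59] [292.8 241.4]
side 95 300 314 195 203
(array([17, 18, 19, 20, 21, 22], dtype=uint8), array([ 9, 41,  8,  6, 20, 11]))
side cap 11 307.0 196.0 [ 0.52551495 -0.03955754  0.053     ] plate [-21.3 -47.7]
side all 95 307.2421052631579 199.21052631578948 [ 0.52683853 -0.05120065  0.036     ] plate [-17.7 -58.8]
[-70, -50] [323.5 207.2]
[55, -50] [282.7 199.7]
[55, 50] [267.9 216.8]
[55, 59] [266.5 218.4]
[[-0.     0.941  0.337]
 [ 0.001  0.337 -0.941]
 [-1.     0.    -0.001]]
corner/end [ 0.599804   -0.05716077] [0.61989476 0.04080025]
```

Plate yaw is about -11.6°, and the carrier sits near plate (-20,-50). I'll shut the fingers and traverse high, behind the carrier.

```bash
python3 -m pendant '[[[0,0.042,-0.042],[0,0,0],-1],[[0,0.042,-0.042],[0,0,0],-1],[[0,0.042,-0.042],[0,0,0],-1],[[0,0.042,-0.042],[0,0,0],-1],[[0,0.042,-0.042],[0,0,0],-1],[[0,0.042,-0.042],[0,0,0],-1],[[0,0.042,-0.042],[0,0,0],-1],[[0,0.042,-0.042],[0,0,0],-1],[[0,0.042,-0.042],[0,0,0],-1]]'
python3 -m pendant '[[[0,0,0],[0.14,0,0],-1],[[0,0,0],[0.14,0,0],-1],[[0,0,0],[0.14,0,0],-1],[[0,0,0],[0.12,0,0],-1],[[0,0,0],[0,0,0],-1]]'
cat > where.py <<'E'
from plate import *
from scipy.spatial.transform import Rotation as Ro
p=np.load("pose.npz");R,t,th=p["R"],p["t"],float(p["th"])
def where():
    st=state();q=Ro.from_euler("xyz",st["orientation"],degrees=True)
    M=q.as_matrix();print("clk",round(st["clock"],2),"tcp world",st["position"].round(4),"plate mm",(R.T@(st["position"][:2]-t)*1000).round(1),"z",round(st["position"][2]*1000,1),"open",round(st["opening"],4))
    print("toolx",M[:,0].round(3),"yaw err deg",round(np.degrees(np.arctan2(M[1,1],M[0,1])-th),2),"F plate",(R.T@st["ft_force"][:2]).round(2),"Fz",round(st["ft_force"][2],2))
    return st,M
def toolshift(M,plate_mm,z):
    """shift to reach plate xy (mm), world z (mm)"""
    st=state();w=np.r_[R@(np.array(plate_mm)/1000)+t,z/1000]-st["position"];return (M.T@w).round(4)
E
python3 - <<'E'
from where import *
st,M=where();print(toolshift(M,[-70,-50],130))
s=imaging.snapshot("wrist");cv2.imwrite("pics/w1.png",s["image"])
E
```

```text
clock: 1.48
position: [0.4466, -0.0967, 0.2323]
orientation: [35.7, 89.4, -35.1]
ft_force: [-0.7, -0.6, 0.1]
opening: -0.0
clock: 2.1
position: [0.4487, -0.0906, 0.2333]
orientation: [75.8, 89.3, -26.3]
ft_force: [-0.3, -0.0, 0.4]
opening: 0.0001
clk 2.1 tcp world [ 0.4487 -0.0906  0.2333] plate mm [ -86.3 -113.1] z 233.3 open 0.0001
toolx [ 0.011 -0.005 -1.   ] yaw err deg -0.48 F plate [-0.25 -0.06] Fz 0.45
[ 0.1033  0.0146 -0.0635]
```

View pics/w1.png

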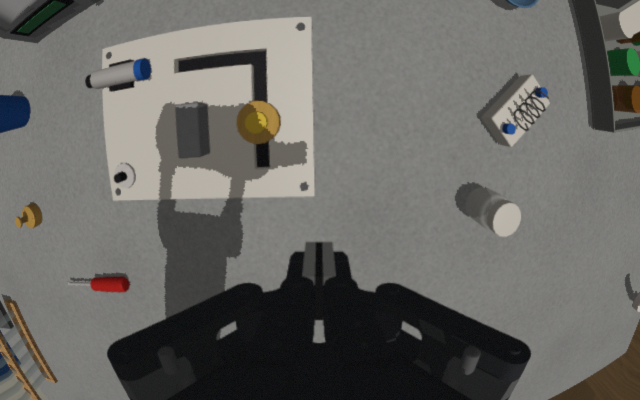

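The wrist view shows the plate (corners near (312,17), (314,195), (113,200), (103,48)), the slot (outer corner near (266,50)) and the carrier cap at (261,121). I'll refine the poses from it.

```bash
python3 - <<'E'
from where import *
s=imaging.snapshot("wrist")
q=[[312,17],[314,195],[113,200],[103,48]]
im=s["image"];g=cv2.cvtColor(im,cv2.COLOR_BGR2GRAY)
qq=cv2.cornerSubPix(g,np.array(q,np.float32).reshape(-1,1,2),(5,5),(-1,-1),(3,40,.01)).reshape(-1,2)
w=onplane(s,qq,.025,True);print(qq.round(1).tolist(),w.round(4).tolist())
M=np.array([[100,-110],[-110,-110],[-110,170],[100,170]])/1000
th2,R2,t2=fit(M,w[:,:2]);print(np.degrees(th2),t2,((M@R2.T+t2-w[:,:2])*1000).round(1).tolist())
sl=onplane(s,[[266,50],[257,167],[270,166],[176,58],[176,73],[254,66]],.025,True)
print("slot (expect 64,-59;-79?,-41/-59; 64,59;46,59;46,-41) new",((sl[:,:2]-t2)@R2*1000).round(1).tolist(),"old",((sl[:,:2]-t)@R*1000).round(1).tolist())
hsv=cv2.cvtColor(im,cv2.COLOR_BGR2HSV)
k=np.zeros_like(g);k[95:150,230:290]=255
for lab,lo,z in(("cap",(23,120,60),.053),("all",(8,110,60),.043)):
    m=cv2.inRange(hsv,lo,(35,255,255))&k;ys,xs=np.nonzero(m);x=onplane(s,[[xs.mean(),ys.mean()]],z,True)[0]
    (c,r)=cv2.minEnclosingCircle(np.c_[xs,ys].astype(np.float32))
    x2=onplane(s,[c],z,True)[0]
    print(lab,len(xs),xs.mean(),ys.mean(),c,r,x.round(4),"new",(R2.T@(x[:2]-t2)*1000).round(1),"circ",(R2.T@(x2[:2]-t2)*1000).round(1))
E
```

```text
[[311.29998779296875, 16.399999618530273], [314.0, 195.6999969482422], [113.0, 200.0], [103.0, 48.0]] [[0.6336, -0.1232, 0.025], [0.4275, -0.0819, 0.025], [0.4817, 0.1924, 0.025], [0.6878, 0.1504, 0.025]]
-11.28149166091506 [0.55668291 0.00403686] [[-0.3, -0.2], [-0.2, -0.4], [0.4, -0.2], [0.2, 0.8]]
slot (expect 64,-59;-79?,-41/-59; 64,59;46,59;46,-41) new [[61.4, -58.1], [-74.2, -43.7], [-73.4, -59.2], [64.3, 53.3], [45.4, 53.4], [43.4, -44.1]] old [[62.2, -56.5], [-73.5, -42.8], [-72.6, -58.3], [64.5, 55.0], [45.6, 54.9], [44.1, -42.6]]
cap 355 255.87605633802818 122.0169014084507 (255.8014678955078, 122.05882263183594) 10.9766206741333 [ 0.5258 -0.0411  0.053 ] new [-21.4 -50.3] circ [-21.5 -50.3]
all 1459 257.9342015078821 121.61206305688827 (257.8599853515625, 121.5) 21.84385108947754 [ 0.526  -0.0415  0.043 ] new [-21.2 -50.7] circ [-21.1 -50.6]
```

```bash
python3 - <<'E'
import numpy as np
th=np.radians(-11.28);c,s=np.cos(th),np.sin(th)
np.savez("pose.npz",th=th,R=[[c,-s],[s,c]],t=[0.55668,0.00404])
from where import *
st,M=where();print(toolshift(M,[-70,-50],90), "tilt rv", (M.T@np.cross(M[:,0],[0,0,-1])).round(4))
E
```

```text
clk 2.2 tcp world [ 0.4487 -0.0907  0.2332] plate mm [ -87.4 -114. ] z 233.2 open -0.0001
toolx [ 0.011 -0.005 -1.   ] yaw err deg -0.77 F plate [0.03 0.43] Fz 0.44
[ 0.1432  0.0148 -0.0647] tilt rv [ 0.      0.003  -0.0119]
```

```bash
python3 -m pendant '[[[0,0.007,-0.033],[-0.013,0.003,-0.012],-1],[[0,0.007,-0.033],[0,0,0],-1],[[0.04,0,0],[0,0,0],-1],[[0.05,0,0],[0,0,0],-1],[[0.045,0,0],[0,0,0],-1],[[0,0,0],[0,0,0],-1]]'
python3 - <<'E'
from where import *
st,M=where();print(toolshift(M,[-70,-50],33), "tilt rv", (M.T@np.cross(M[:,0],[0,0,-1])).round(4))
s=imaging.snapshot("wrist");cv2.imwrite("pics/w2.png",s["image"])
E
```

```text
clock: 2.95
position: [0.48, -0.0281, 0.0976]
orientation: [89.8, 89.6, -11.0]
ft_force: [-0.8, 0.0, -0.1]
opening: 0.0002
clk 2.95 tcp world [ 0.48   -0.0281  0.0976] plate mm [-69.  -46.5] z 97.6 open 0.0002
toolx [ 0.007 -0.001 -1.   ] yaw err deg 0.46 F plate [-0.76 -0.11] Fz -0.06
[ 0.0646 -0.0015  0.0035] tilt rv [ 0.      0.     -0.0069]
```

View pics/w2.png

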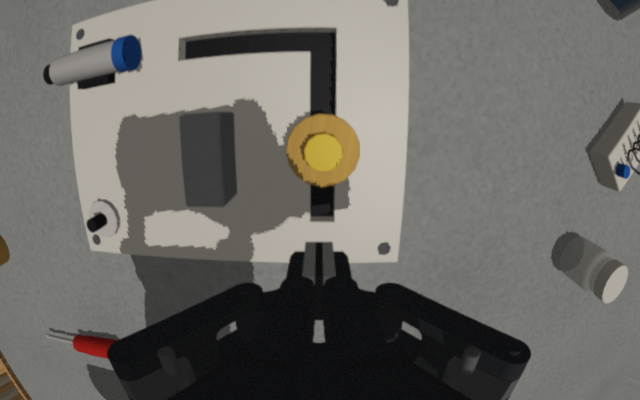

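The fingertips at (320,245) sit in line with the slot, behind the carrier at (323,150). I'll descend to 33 mm, about 8 mm above the plate.

```bash
python3 -m pendant '[[[0.035,-0.001,0.003],[0.008,0,-0.007],-1],[[0.02,0,0],[0,0,0],-1],[[0.008,0,0],[0,0,0],-1],[[0,0,0],[0,0,0],-1]]'
python3 - <<'E'
from where import *
st,M=where();print(toolshift(M,[-63,-50],33), "tilt rv", (M.T@np.cross(M[:,0],[0,0,-1])).round(4))
E
```

```text
clock: 3.5
position: [0.4915, -0.0333, 0.045]
orientation: [92.4, 88.6, -8.8]
ft_force: [-0.3, -0.1, 0.6]
opening: -0.0002
clk 3.5 tcp world [ 0.4915 -0.0333  0.045 ] plate mm [-56.6 -49.4] z 45.0 open -0.0002
toolx [ 0.024 -0.004 -1.   ] yaw err deg 0.07 F plate [-0.27 -0.13] Fz 0.63
[ 0.0119 -0.0067  0.0006] tilt rv [ 0.    -0.001 -0.024]
```

```bash
python3 -m pendant '[[[0,-0.008,0],[0,0,-0.024],-1],[[0,0,0],[0,0,0],-1]]'
python3 - <<'E'
from where import *
st,M=where();print(toolshift(M,[-66,-50],33), "tilt rv", (M.T@np.cross(M[:,0],[0,0,-1])).round(4))
E
```

```text
clock: 3.75
position: [0.4854, -0.032, 0.0474]
orientation: [111.8, 89.8, 10.6]
ft_force: [-0.5, 0.1, -0.7]
opening: -0.0001
clk 3.75 tcp world [ 0.4854 -0.032   0.0474] plate mm [-62.9 -49.3] z 47.4 open -0.0001
toolx [ 0.003  0.001 -1.   ] yaw err deg 0.09 F plate [-0.54 -0.06] Fz -0.69
[ 0.0144 -0.0031  0.0008] tilt rv [ 0.     -0.0012 -0.003 ]
```

```bash
python3 -m pendant '[[[0.008,-0.005,0],[0,0,0],-1],[[0.006,-0.002,0],[0,0,-0.005],-1]]'
python3 - <<'E'
from where import *
st,M=where();print(toolshift(M,[-66,-50],33), "tilt rv", (M.T@np.cross(M[:,0],[0,0,-1])).round(4))
E
```

```text
clock: 4.0
position: [0.4791, -0.0306, 0.0339]
orientation: [166.8, 89.9, 65.6]
ft_force: [-0.5, 0.2, -0.4]
opening: 0.0
clk 4.0 tcp world [ 0.4791 -0.0306  0.0339] plate mm [-69.3 -49.1] z 33.9 open 0.0
toolx [ 0.001  0.001 -1.   ] yaw err deg 0.1 F plate [-0.54  0.05] Fz -0.38
[0.0009 0.0033 0.0009] tilt rv [ 0.     -0.0013 -0.0003]
```

```bash
python3 -m pendant '[[[0,0.005,0.001],[0,0,0],-1],[[0,0.005,0],[0,0,0],-1],[[0,0.005,0],[0,0,0],-1],[[0,0.005,0],[0,0,0],-1],[[0,0.005,0],[0,0,0],-1],[[0,0.005,0],[0,0,0],-1]]'
cat > look.py <<'E'
from where import *
import sys
st,M=where();print("tilt rv", (M.T@np.cross(M[:,0],[0,0,-1])).round(4))
s=imaging.snapshot("wrist");im=s["image"]
hsv=cv2.cvtColor(im,cv2.COLOR_BGR2HSV);g=hsv[...,0]*0
g[:260,200:450]=255
m=cv2.inRange(hsv,(23,120,60),(35,255,255))&g
n,l,stt,c=cv2.connectedComponentsWithStats(m)
i=1+np.argmax(stt[1:,4]);x=onplane(s,[c[i]],.053,True)[0]
print("cap px",c[i].round(1),"area",stt[i,4],"carrier plate mm",(R.T@(x[:2]-t)*1000).round(1))
if len(sys.argv)>1: cv2.imwrite(f"pics/{sys.argv[1]}.png",im)
E
python3 look.py w3
```

```text
clock: 4.75
position: [0.5049, -0.0368, 0.0319]
orientation: [-94.8, 89.3, 164.0]
ft_force: [-3.3, 2.0, 3.5]
opening: -0.0002
clk 4.75 tcp world [ 0.5049 -0.0368  0.0319] plate mm [-42.8 -50.2] z 31.9 open -0.0002
toolx [-0.012  0.003 -1.   ] yaw err deg 0.1 F plate [-3.66  1.35] Fz 3.47
tilt rv [ 0.    -0.001  0.012]
cap px [315.7 203. ] area 2451 carrier plate mm [ -7.2 -49.5]
```

View pics/w3.png

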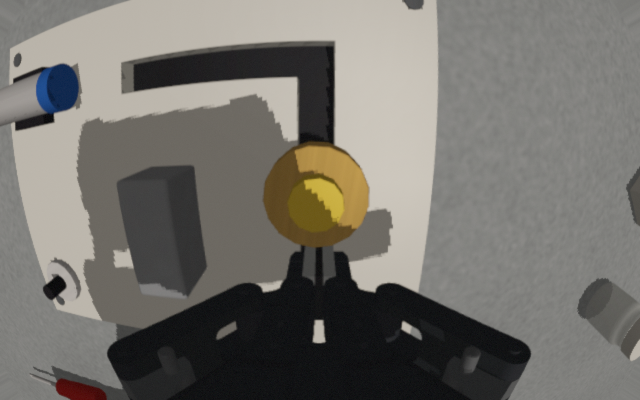

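Contact is made: carrier at (-7,-49.5), about 3.7 N, and the slot is guiding it. I'll carry on.

```bash
python3 -m pendant '[[[-0.0005,0.005,0],[0,0,0.01],-1],[[-0.0005,0.005,0],[0,0,0],-1],[[-0.0005,0.005,0],[0,0,0],-1],[[-0.0005,0.005,0],[0,0,0],-1],[[-0.0005,0.005,0],[0,0,0],-1],[[-0.0005,0.005,0],[0,0,0],-1],[[-0.0005,0.005,0],[0,0,0],-1],[[-0.0005,0.005,0],[0,0,0],-1]]'
python3 look.py
```

```text
clock: 5.8
position: [0.5495, -0.0458, 0.0359]
orientation: [102.6, 89.7, 1.4]
ft_force: [-1.8, 0.7, -0.9]
opening: -0.0004
clk 5.8 tcp world [ 0.5495 -0.0458  0.0359] plate mm [  2.7 -50.3] z 35.9 open -0.0004
toolx [ 0.005  0.    -1.   ] yaw err deg 0.1 F plate [-1.85  0.34] Fz -0.86
tilt rv [ 0.     -0.001  -0.0044]
cap px [313.3 198.3] area 2307 carrier plate mm [ 38.7 -48.5]
```

```bash
python3 -m pendant '[[[0.002,0.004,0],[0,0,-0.003],-1],[[0.001,0.004,0],[0,0,0],-1],[[0,0.004,0],[0,0,0],-1]]'
python3 look.py w4
```

```text
clock: 6.22
position: [0.5613, -0.048, 0.0332]
orientation: [-138.3, 89.9, 120.5]
ft_force: [-2.6, 1.4, 1.2]
opening: -0.0
clk 6.22 tcp world [ 0.5613 -0.048   0.0332] plate mm [ 14.7 -50.1] z 33.2 open -0.0
toolx [-0.001  0.001 -1.   ] yaw err deg 0.09 F plate [-2.77  0.86] Fz 1.24
tilt rv [ 0.     -0.0012  0.0011]
cap px [315.1 201.6] area 2372 carrier plate mm [ 50.3 -49.1]
```

View pics/w4.png

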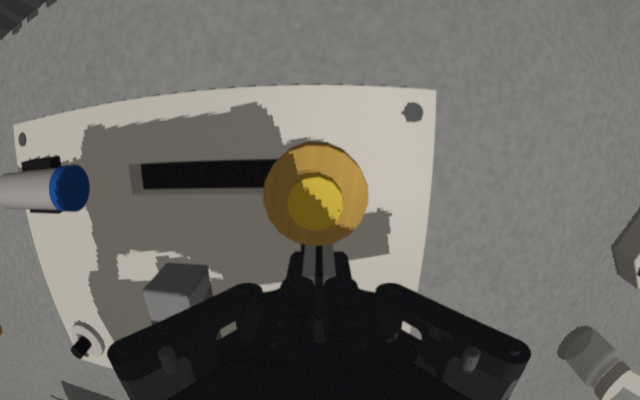

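```bash
python3 -m pendant '[[[0,0.003,0],[0,0,0],-1],[[0,0.003,0],[0,0,0],-1]]'
python3 look.py
```

```text
clock: 6.52
position: [0.569, -0.0494, 0.0333]
orientation: [124.7, 89.9, 23.6]
ft_force: [-1.3, 0.6, -0.0]
opening: -0.0
clk 6.53 tcp world [ 0.569  -0.0494  0.0333] plate mm [ 22.5 -50. ] z 33.3 open -0.0
toolx [ 0.002  0.001 -1.   ] yaw err deg 0.09 F plate [-1.38  0.37] Fz -0.01
tilt rv [ 0.     -0.0013 -0.0019]
cap px [316.5 201.4] area 2381 carrier plate mm [ 58.  -49.6]
```

The carrier is at the corner (58,-49.6), within tolerance. I'll back off and go round to its -y side.

```bash
python3 -m pendant '[[[0,-0.015,0],[0,0,0],-1],[[0,-0.01,0.01],[0,0,0],-1],[[0,0,0.025],[0,0,0],-1],[[0,0,0.02],[0,0,0],-1],[[0,0.0,0.01],[0,0,0],-1],[[0,0,0],[0,0,0],-1]]'
python3 look.py; python3 - <<'E'
from where import *
st,M=where();print(toolshift(M,[56,-106],33))
E
```

```text
clock: 7.32
position: [0.531, -0.1116, 0.0346]
orientation: [92.8, 89.4, -8.4]
ft_force: [0.1, 1.0, -0.3]
opening: 0.0002
clk 7.33 tcp world [ 0.531  -0.1116  0.0346] plate mm [  -2.5 -118.5] z 34.6 open 0.0002
toolx [ 0.01  -0.002 -1.   ] yaw err deg 0.12 F plate [-0.14  1.01] Fz -0.31
tilt rv [ 0.     -0.0005 -0.0105]
clk 7.38 tcp world [ 0.5311 -0.1112  0.0346] plate mm [  -2.5 -118. ] z 34.6 open 0.0
toolx [ 0.01  -0.001 -1.   ] yaw err deg 0.15 F plate [0.82 0.14] Fz 0.13
[ 0.0022  0.0586 -0.0119]Traceback (most recent call last):
  File "look.py", line 9, in <module>
    i=1+np.argmax(stt[1:,4]);x=onplane(s,[c[i]],.053,True)[0]
        ~~~~~~~~~^^^^^^^^^^^
    return _wrapfunc(a, 'argmax', axis=axis, out=out, **kwds)
    return bound(*args, **kwds)
ValueError: attempt to get argmax of an empty sequence
```

```bash
sed -i 's/g\[:260,200:450\]/g[:300,90:450]/' look.py; python3 -m pendant '[[[0.001,0.02,0],[0,0,-0.01],-1],[[0,0.02,0],[0,0,0],-1],[[0,0.015,0],[0,0,0],-1],[[0,0.0,0],[0,0,0],-1]]'
python3 look.py w5;  python3 - <<'E'
from where import *
st,M=where();print(toolshift(M,[56,-106],33))
E
```

```text
clock: 7.88
position: [0.5863, -0.1194, 0.0336]
orientation: [-167.6, 89.9, 91.4]
ft_force: [-0.8, 0.5, -0.2]
opening: -0.0001
clk 7.88 tcp world [ 0.5863 -0.1194  0.0336] plate mm [  53.1 -115.3] z 33.6 open -0.0001
toolx [-0.     0.002 -1.   ] yaw err deg 0.28 F plate [-0.89  0.28] Fz -0.23
tilt rv [ 0.     -0.0015  0.0003]
cap px [185.2 258.2] area 1691 carrier plate mm [ 60.  -51.9]
clk 7.92 tcp world [ 0.5852 -0.1191  0.0332] plate mm [  52.  -115.2] z 33.2 open -0.0003
toolx [-0.002  0.002 -1.   ] yaw err deg 0.28 F plate [-0.97 -0.46] Fz -0.32
[ 0.0003  0.004  -0.0092]
```

View pics/w5.png

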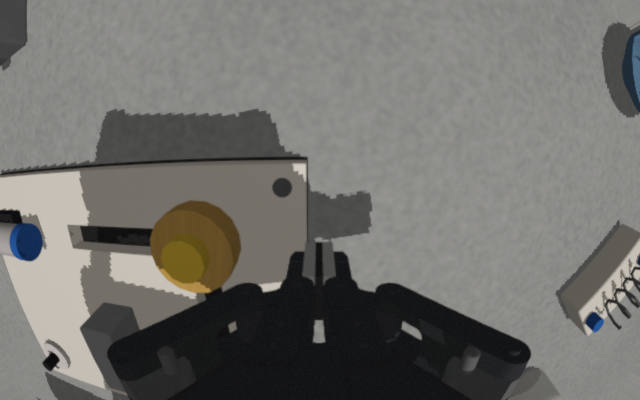

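The carrier stays at the corner, cap at (185,258). The side of the fingers has proved a good flat pusher, so I'll turn the tool 90° and push with the same face, after checking the wrist joint's range.

```bash
python3 - <<'E'
from bench import state
print(state()["joint_positions"].round(1))
E
python3 -m pendant '[[[0,0,0.005],[-0.18,0,0],-1],[[0,0,0],[-0.18,0,0],-1]]'
python3 - <<'E'
from where import *
st,M=where();print(st["joint_positions"].round(1))
E
```

```text
[-1.570e+01  2.920e+01  1.036e+02  1.000e-01  4.730e+01  8.520e+01]
clock: 8.18
position: [0.5819, -0.1226, 0.0325]
orientation: [-132.6, 89.7, 147.7]
ft_force: [-0.1, -0.5, 0.4]
opening: -0.0
clk 8.18 tcp world [ 0.5819 -0.1226  0.0325] plate mm [  49.6 -119.3] z 32.5 open -0.0
toolx [-0.005  0.003 -1.   ] yaw err deg 21.6 F plate [ 0.02 -0.48] Fz 0.41
[-1.610e+01  2.910e+01  1.038e+02  1.000e-01  4.730e+01  6.350e+01]
```

J6 heads from 85° towards -5°, well inside its range. I'll complete the turn.

```bash
python3 -m pendant '[[[0,0,0],[-0.18,0,0],-1],[[0,0,0],[-0.18,0,0],-1],[[0,0,0],[-0.18,0,0],-1],[[0,0,0],[-0.18,0,0],-1],[[0,0,0],[-0.18,0,0],-1],[[0,0,0],[-0.18,0,0],-1],[[0,0,0],[-0.1,0,0],-1],[[0,0,0],[0,0,0],-1]]'
python3 look.py w6;  python3 - <<'E'
from where import *
st,M=where();print(toolshift(M,[57,-95],33))
E
```

```text
clock: 9.18
position: [0.5715, -0.1171, 0.0301]
orientation: [167.3, 88.9, 157.7]
ft_force: [-0.6, 0.4, 0.3]
opening: 0.0
clk 9.18 tcp world [ 0.5715 -0.1171  0.0301] plate mm [  38.3 -115.9] z 30.1 open 0.0
toolx [-0.017  0.007 -1.   ] yaw err deg 91.65 F plate [-0.64  0.29] Fz 0.29
tilt rv [ 0.     -0.0181 -0.0041]
cap px [372.3 128.3] area 2666 carrier plate mm [ 57.3 -49.4]
clk 9.22 tcp world [ 0.5715 -0.1171  0.0301] plate mm [  38.2 -115.9] z 30.1 open -0.0
toolx [-0.017  0.007 -1.   ] yaw err deg 91.62 F plate [-0.6  -0.38] Fz -0.7
[-0.0032  0.0204  0.0193]
```

View pics/w6.png

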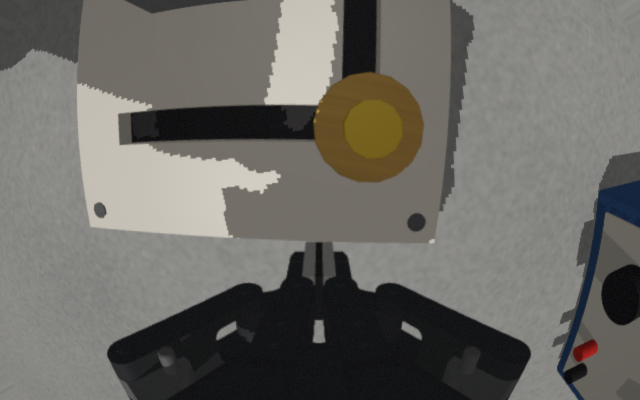

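The carrier cap shows at (372,128), with the slot's second leg running straight up from it. I need to shift 19 mm sideways and level the tool before pushing.

```bash
python3 -m pendant '[[[-0.002,0,0.012],[0.028,-0.018,-0.004],-1],[[-0.001,0,0.006],[0,0,0],-1]]'
python3 look.py;  python3 - <<'E'
from where import *
st,M=where();print(toolshift(M,[57,-86],33))
E
```

```text
clock: 9.48
position: [0.5895, -0.1201, 0.0329]
orientation: [-44.7, 90.0, -56.2]
ft_force: [-0.4, -0.3, -0.4]
opening: 0.0
clk 9.47 tcp world [ 0.5895 -0.1201  0.0329] plate mm [  56.5 -115.3] z 32.9 open 0.0
toolx [ 0. -0. -1.] yaw err deg 89.8 F plate [-0.32 -0.4 ] Fz -0.42
tilt rv [0.     0.0003 0.0003]
cap px [323.  127.6] area 2572 carrier plate mm [ 58.1 -49.5]
clk 9.53 tcp world [ 0.5905 -0.1204  0.0332] plate mm [  57.5 -115.4] z 33.2 open 0.0006
toolx [ 0.001 -0.001 -1.   ] yaw err deg 89.82 F plate [0.35 1.23] Fz 0.1
[ 0.0002  0.0294 -0.0006]
```

```bash
python3 -m pendant '[[[0,0.008,0],[0,0,0],-1],[[0,0.008,0],[0,0,0],-1],[[0,0.005,0],[0,0,0],-1],[[0,0.005,0],[0,0,0],-1],[[0,0.005,0],[0,0,0],-1],[[0,0.005,0],[0,0,0],-1]]'
python3 look.py
```

```text
clock: 10.28
position: [0.5978, -0.0833, 0.033]
orientation: [-75.4, 89.9, -86.9]
ft_force: [-1.1, -2.5, 0.9]
opening: 0.0001
clk 10.28 tcp world [ 0.5978 -0.0833  0.033 ] plate mm [ 57.4 -77.7] z 33.0 open 0.0001
toolx [ 0.    -0.002 -1.   ] yaw err deg 89.84 F plate [-0.56 -2.61] Fz 0.89
tilt rv [0.     0.0005 0.0019]
cap px [320.7 201.5] area 2378 carrier plate mm [ 58.  -42.2]
```

The carrier is round the corner and moving in the second leg, at 2.6 N. I'll keep pushing.

```bash
python3 -m pendant '[[[0,0.006,0],[0,0,0],-1],[[0,0.006,0],[0,0,0],-1],[[0,0.006,0],[0,0,0],-1],[[0,0.006,0],[0,0,0],-1],[[0,0.006,0],[0,0,0],-1],[[0,0.006,0],[0,0,0],-1]]'
python3 look.py
```

```text
clock: 11.08
position: [0.6052, -0.0462, 0.033]
orientation: [-85.6, 89.9, -97.1]
ft_force: [0.4, -3.3, 0.7]
opening: -0.0003
clk 11.07 tcp world [ 0.6052 -0.0462  0.033 ] plate mm [ 57.4 -39.8] z 33.0 open -0.0003
toolx [-0.    -0.002 -1.   ] yaw err deg 89.82 F plate [ 1.02 -3.14] Fz 0.69
tilt rv [0.     0.0002 0.0025]
cap px [320.6 201.6] area 2408 carrier plate mm [57.9 -4.3]
```

```bash
python3 -m pendant '[[[0,0.006,0],[0,0,0],-1],[[0,0.006,0],[0,0,0],-1],[[0,0.006,0],[0,0,0],-1],[[0,0.006,0],[0,0,0],-1],[[0,0.006,0],[0,0,0],-1],[[0,0.006,0],[0,0,0],-1],[[0,0.004,0],[0,0,0],-1]]'
python3 look.py w7
```

```text
clock: 12.0
position: [0.6137, -0.0036, 0.033]
orientation: [-92.3, 89.9, -103.7]
ft_force: [-1.3, -3.3, 1.0]
opening: -0.0001
clk 12.0 tcp world [ 0.6137 -0.0036  0.033 ] plate mm [57.4  3.6] z 33.0 open -0.0001
toolx [-0.001 -0.002 -1.   ] yaw err deg 89.84 F plate [-0.63 -3.53] Fz 0.98
tilt rv [ 0.     -0.0001  0.0022]
cap px [320.3 201.6] area 2407 carrier plate mm [57.8 39.1]
```

View pics/w7.png

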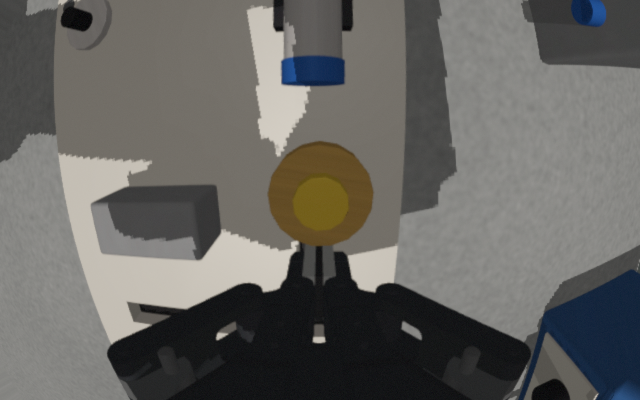

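The carrier is at y=39, with the blue collar at (313,70) ahead of it. I'll make small steps to the end wall, watching the force.

```bash
python3 -m pendant '[[[0,0.004,0],[0,0,0],-1],[[0,0.003,0],[0,0,0],-1]]'
python3 look.py
python3 -m pendant '[[[0,0.002,0],[0,0,0],-1]]'
python3 look.py
```

```text
clock: 12.3
position: [0.6152, 0.004, 0.033]
orientation: [-89.3, 89.9, -100.8]
ft_force: [-0.6, -2.1, 0.4]
opening: 0.0
clk 12.3 tcp world [0.6152 0.004  0.033 ] plate mm [57.4 11.4] z 33.0 open 0.0
toolx [-0.    -0.002 -1.   ] yaw err deg 89.83 F plate [-0.22 -2.22] Fz 0.38
tilt rv [0.     0.     0.0018]
cap px [320.2 201.5] area 2400 carrier plate mm [57.7 46.9]
clock: 12.48
position: [0.6157, 0.0063, 0.033]
orientation: [-90.0, 89.9, -101.4]
ft_force: [-1.4, -2.4, 1.3]
opening: -0.0002
clk 12.47 tcp world [0.6157 0.0063 0.033 ] plate mm [57.4 13.7] z 33.0 open -0.0002
toolx [-0.    -0.002 -1.   ] yaw err deg 89.83 F plate [-0.92 -2.66] Fz 1.33
tilt rv [0.     0.     0.0016]
cap px [320.  201.6] area 2410 carrier plate mm [57.7 49.2]
```

```bash
python3 -m pendant '[[[0,0.001,0],[0,0,0],-1]]'
python3 look.py
python3 -m pendant '[[[0,0.001,0],[0,0,0],-1]]'
python3 look.py
```

```text
clock: 12.65
position: [0.616, 0.0076, 0.033]
orientation: [-86.5, 89.9, -98.0]
ft_force: [0.2, -3.9, 0.3]
opening: -0.0002
clk 12.65 tcp world [0.616  0.0076 0.033 ] plate mm [57.4 15. ] z 33.0 open -0.0002
toolx [-0.    -0.001 -1.   ] yaw err deg 89.83 F plate [ 0.96 -3.84] Fz 0.3
tilt rv [0.     0.0001 0.0013]
cap px [320.1 201.6] area 2413 carrier plate mm [57.7 50.5]
clock: 12.82
position: [0.6162, 0.0086, 0.033]
orientation: [-87.0, 89.9, -98.4]
ft_force: [-1.4, -1.7, 1.9]
opening: 0.0001
clk 12.82 tcp world [0.6162 0.0086 0.033 ] plate mm [57.4 16.1] z 33.0 open 0.0001
toolx [-0.    -0.001 -1.   ] yaw err deg 89.82 F plate [-1.04 -1.98] Fz 1.92
tilt rv [0.     0.0001 0.0012]
cap px [320.  201.5] area 2403 carrier plate mm [57.7 51.6]
```

```bash
python3 -m pendant '[[[0,0.001,0],[0,0,0],-1]]'; python3 -m pendant '[[[0,0.001,0],[0,0,0],-1]]'
python3 look.py
```

```text
clock: 13.0
position: [0.6163, 0.0092, 0.033]
orientation: [-91.0, 89.9, -102.4]
ft_force: [-1.0, -6.6, 1.0]
opening: 0.0003
clock: 13.12
position: [0.6163, 0.0092, 0.033]
orientation: [-93.0, 89.8, -104.4]
ft_force: [-0.7, -6.3, 1.6]
opening: 0.0002
clk 13.12 tcp world [0.6163 0.0092 0.033 ] plate mm [57.5 16.7] z 33.0 open 0.0002
toolx [-0.001 -0.004 -1.   ] yaw err deg 89.89 F plate [ 0.51 -6.32] Fz 1.6
tilt rv [ 0.     -0.0002  0.004 ]
cap px [320.1 201.9] area 2391 carrier plate mm [57.7 52.1]
```

The force has risen to 6.5 N and motion has stopped, so the pin is on the end wall. I'll withdraw straight back, then up.

```bash
python3 -m pendant '[[[0,-0.01,0],[0,0,0],-1],[[0,-0.02,0],[0,0,0],-1],[[0,-0.015,0],[0,0,0],-1],[[-0.03,-0.01,0],[0,0,0],-1],[[-0.04,0,0],[0,0,0],-1],[[-0.04,0,0],[0,0,0],-1],[[-0.01,0,0],[0,0,0],-1],[[0,0,0],[0,0,0],-1]]'
python3 look.py w8
python3 - <<'E'
from where import *
for n in("scene","side"):
    s=imaging.snapshot(n);u,v=project(s,np.r_[R@[.055,.05]+t,.04])[0].astype(int)
    print(n,u,v);cv2.imwrite(f"pics/{n}9.png",cv2.resize(s["image"][v-65:v+65,u-85:u+85],None,fx=4.5,fy=4.5,interpolation=2))
E
```

```text
clock: 14.18
position: [0.6026, -0.0502, 0.1539]
orientation: [177.2, 89.8, 165.4]
ft_force: [0.4, -0.2, 0.7]
opening: 0.0005
clk 14.18 tcp world [ 0.6026 -0.0502  0.1539] plate mm [ 55.7 -44.2] z 153.9 open 0.0005
toolx [-0.004  0.001 -1.   ] yaw err deg 89.53 F plate [ 0.4  -0.16] Fz 0.66
tilt rv [ 0.     -0.0037 -0.0002]
cap px [320.9  82.9] area 669 carrier plate mm [57.5 50.8]
scene 290 235
side 267 212
```

View pics/w8.png

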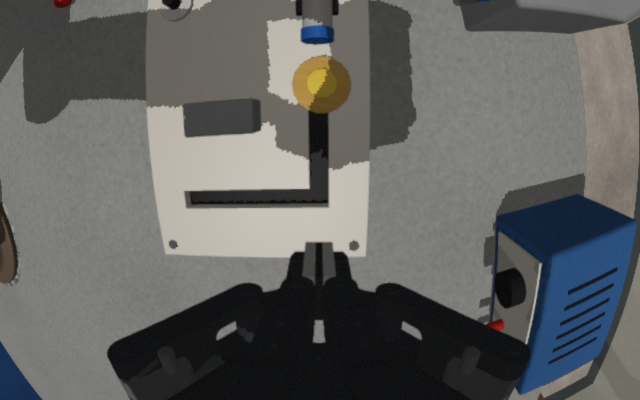

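View pics/side9.png

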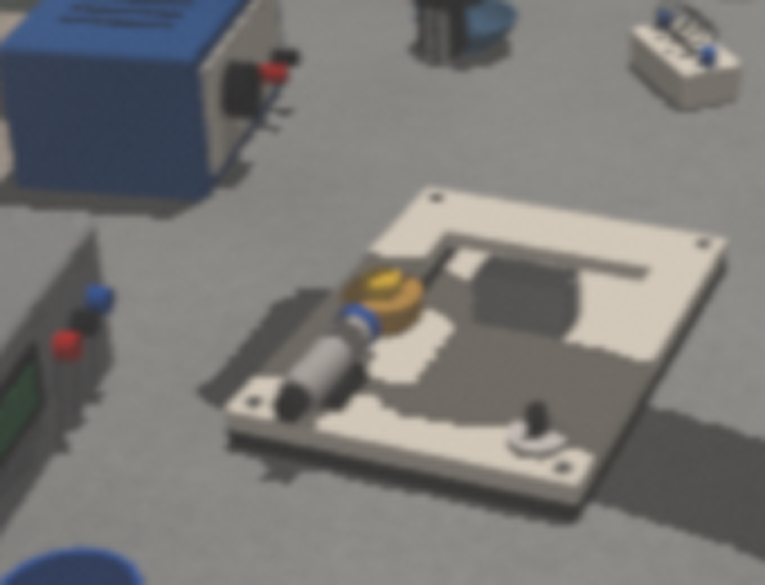

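The wrist view shows the carrier at (321,83), flat in front of the collar, and the hand is clear. The side crop agrees. I'll hand in.

```bash
python3 -c "
from bench import order;print(order.close_job())"
```

```text
the job is handed in; nothing more can be done
None
```

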